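# Set the tortilla roller's sprung thickness selector

### The job

Set the tortilla roller to the red thickness: pull its sprung black knob straight up out of the rest pocket, turn it round to the red mark and let it drop fully down into the notch there. The stick-on mark only shows roughly where the notch is, so feel for it; never force the knob against its stop or against the notch walls. Let go when it is seated and leave the bowl, warmer and press where they are.

Things in the scene. Friction and masses are not known exactly. Their poses are not given: they have to be found in the camera images.
- roller: Fixed hand-cranked tortilla roller, green cheeks, flat aluminium deck 220 (x) x 260 (y) mm, its top 125 mm above the work surface. Origin: centre of its underside, straight below the knob's axis; z up; x is where the knob's pointer looks (within 0.08 rad) when the knob starts in its rest pocket. A small crank sticks out on the -y side.
- selector: Black sprung knob on the deck, axis vertical. Origin on the axis, level with the deck top when fully down; rises with the knob. Skirt: disc 76 mm across, its top 18 mm above the origin. On it stands the grip bar, 12 mm wide (y) x 46 long (x) x 40 tall, 18 to 58 mm above the origin. x points along the bar to the white pointer line. Turns up to 1.6 rad either side of the roller's x.
- knob_stem (a joint): Lift of the knob (m): 0 fully down in pocket or notch, 0.007 with the pin on the flat between them, 0.012 at the hard upper stop. A spring pulls it down: about 7 N to start lifting, 9 N on the flat, 11 N at the top. Pulling with much over 25 N forces the stop. Let go, it drops by itself (about 0.1 m/s, damped); a firm grip holds it up, loosely caged it is free to slide down.
- index_pin (a point): Foot of the 5 mm wide pin hidden under the skirt, 32 mm from the axis on the pointer side. Hidden seat: a wide rest pocket (start) and one notch near each mark, all 7 mm deep with upright walls, so lift over 7 mm before turning. Between them a flat, starting at most 0.60 rad from the roller's x. Against a wall, 0.6 N m about the axis is about 20 N on the pin: too much.
- knob_grip (a point): Point on the knob's axis inside the grip bar, 22 mm above the skirt's top and 18 mm below the bar's top; moves with the knob. Pinch the bar here from above across its 12 mm width.
- pointer (a point): Tip of the white pointer line at the edge of the knob's skirt, 38 mm from the axis on its x side.
- red_mark: Red disc, 22 mm across, 4 mm thick, fixed on the deck 56 mm from the knob's axis, 1.05 rad to one side (left or right varies) of the roller's x; origin under its centre. The wanted notch lies within 0.20 rad either way of the mark's bearing from the axis, unseen. It is 2.8 mm wider than the pin, so the pin drops in only within about 0.04 rad of its middle.
- blue_mark: Blue disc of the same size, 1.05 rad to the other side: the setting not wanted.
- bowl: Loose small blue glazed bowl, 72 mm across, 30 mm tall, standing on the deck's corner about 110 mm from the knob's axis; origin at the centre of its underside. Leave alone.
- warmer: Loose red plastic tortilla warmer, round, 206 mm across, 108 mm tall, beside the roller's +y cheek; origin at the centre of its underside. Leave alone.
- press: Loose cast aluminium tortilla press, 230 mm long, 64 mm tall, beside the roller's -y cheek; origin at the centre of its underside. Leave alone.

How it is judged:
By the outcome, as a careful person would: the job done as asked, in the order asked, and still so for the second after the job is handed in, with the robot touching nothing.
It also fails if it takes over 45 s, if anything falls off the work surface, if the arm or the gripper's body presses on something with over 40 N, if the wrist force passes 120 N, or if a joint passes its speed limit or range.

### The arm

A 6-joint arm with a two-finger parallel gripper is mounted at the origin on the work surface. World frame = base frame: x ahead of the robot, y to its left, z up, the work surface at z = 0. Lengths are in m, angles in rad, forces in N, time in s.
With the tool pointing down it reaches from about 0.25 to 0.775 m from the base axis. Payload 4 kg.
Tool frame: the origin (TCP) lies at the very end of the fingers, on their centre line; the grasp point (between the pads) lies 19 mm behind it; z points along the fingers, y is the direction in which the jaws open and shut (so a half turn about z gives the same grasp; the last joint's range is limited). The gripper opens to 85 mm and grips with 20 to 120 N. Pads are 22 mm wide; open, the fingers measure 114 mm over their backs; the gripper's body (76 mm by 85 mm) begins 54 mm behind the grasp point. The pads swing forward as they close: fully open they stand 13 mm farther back than shut.
Start: joints at [-1.276, 0.087, 1.371, -0, 1.684, -0.103], TCP at [0.213, -0.507, 0.231] pointing down, gripper open.
Joint ranges: [-3.1, 3.1], [-0.76, 2.03], [0.27, 2.55], [-1.08, 4.22], [0.17, 2.65], [-2.57, 2.57]. Speed limits (rad/s): [2.79, 2.79, 3.14, 3.14, 3.14, 3.14].

### API

Orientations are given as a rotation vector (axis times angle).
In Python, from rig import env gives the robot as it stands.
- The arm moves only by the shell command python3 -m creep 'ROWS' [FORCE]. ROWS is JSON, a list of rows, each an object with "hand": the opening in per cent of the stroke, from 0 (shut) to 100 (fully open); "delta_pos": the shift along the tool's x, y, z in cm, a list of three; "angular": the turn, a rotation vector about the tool's x, y, z in degrees, a list of three. A call has 1 to 5 rows; each row shifts and turns the pose as measured when the row begins, along the tool's axes as they then stand; what a row does not reach is not made up. A row lasts 1/10 s, in which the tool goes at most 50 mm and 8.59 degrees, less where a joint would pass 70% of its speed; a pose out of reach is approached as far as the arm can. A call is refused whole if a number of a shift passes 5 or a number of a turn 8.59, either way. A call with a gripper value outside its range is refused whole. The fingers move at their own pace and stop on an object; FORCE is the grip in N (left out, the last holds). Time passes only in rows, so rows that do not move let the fingers close. It gives the time, the measured TCP pose, the force and the opening at its end, in the units of the state.
- env.get_obs(): the state, without advancing time (a new reading comes with each control period).
- env.grab_frame(name): name is "scene" or "top" or "wrist"; returns a dict with "image" (384x512x3 uint8, blue, green, red), "fov_y" (degrees; the focal length in pixels is half the picture's height over the tangent of half this angle, whatever the lens; pixels are square), "cx", "cy" (the principal point, pixels), "eye" and "rotation" of the camera in the world; the wrist camera has in their place "mount" (4x4, takes a point from camera to tool coordinates, whose origin is the TCP and whose axes are the flange's). Camera axes: x right, y down, z forward; pixel columns grow to the right and rows downward; lengths in m; the calibration is good to about 2 mm. A picture is of the moment at which its call begins: read the wrist's pose just before it. There is no depth.
- env.job_done(): hands the job in, once; it reports no verdict.
Trained networks look in a picture, given as the dict that the camera call returned (one of the last four; its "shot" number tells which), for a name from the list of things; names that differ only in an ending like _2 or _b are one class to them, and where a whole thing is asked for, a point or a joint stands for the part that bears it (a point fixed in the world has none). Each returns a list of dicts, best first, with "conf" (0 to 1); they miss things now and then, are a little off and sometimes report something else, mostly with a low value. They report only what shows in the picture. A call takes as long as a camera call.
- env.cut_out(picture, name): "mask" (384x512 bool, what is visible of it) and "box" ([left, top, width, height] in pixels, round what is visible of it).
The state is a dict: "t": time; "qpos": joint angles; "qvel": joint speeds; "joint_torque": joint torques, N m; "tcp_pos": TCP position; "ee_rot": TCP orientation; "wrist_force": force on the tool from outside, world axes, zero at the start; "ft_torque": the same for the moment, N m; "width": finger opening in m.
Only numpy, scipy, OpenCV 4.12 (cv2) and the standard library are available. Lean on these libraries where they do the work, as an engineer would, in place of code of your own. Each camera call takes 0.05 s, during which the arm holds its last target.

## Working session

There is one attempt and no reset: what is moved stays moved. The work goes in short steps, Python scripts to look and compute and a shell command to move; the robot and the scene stay as the last step left them, time stands still between calls to the robot, and variables do not carry over. Pictures are saved under pics/ and viewed, and the job is handed in when it is done.

```bash
ls; mkdir -p pics
python3 - <<'E'
from rig import env
import cv2
o=env.get_obs()
for k in o: print(k,o[k])
for n in ["scene","top","wrist"]:
    f=env.grab_frame(n); cv2.imwrite(f"pics/a_{n}.png",f["image"])
    print(n,{k:v for k,v in f.items() if k!="image"})
    for t in ["roller","selector","red_mark","blue_mark","bowl"]:
        r=env.cut_out(f,t)
        print(t,[(round(x["conf"],2),x["box"]) for x in r[:3]])
E
```

```text
pics
t 0.0
qpos [-1.27612462e+00  8.79780321e-02  1.37227532e+00  1.90272020e-06
  1.68359987e+00 -1.03114911e-01]
qvel [-0.00063733 -0.00276279 -0.00191731 -0.00025055  0.0015784  -0.00056606]
joint_torque [ 5.18534271e-04 -3.51868629e+01 -3.13268352e+01 -1.80567095e-04
  1.07763545e-02 -1.71025255e-05]
tcp_pos [ 0.21290054 -0.50657836  0.23011586]
ee_rot [-3.07745270e+00 -6.20285938e-01  3.36380445e-04]
wrist_force [ 0.47832841 -0.34021362  0.38433161]
ft_torque [-0.00420898  0.01226979 -0.00290207]
width 0.08556503038434667
scene {'fov_y': 55.65182651921152, 'cx': 256.7846476935373, 'cy': 193.40777537113445, 'eye': array([0.99683803, 0.10319988, 0.886558  ]), 'rotation': array([-1.85497278, -1.9958135 ,  0.56095978]), 'shot': 1}
roller [(0.94, [193.6, 159.8, 140.9, 137.1])]
selector [(0.7, [252.5, 182.1, 31.9, 31.0])]
red_mark [(0.49, [286.3, 203.0, 12.4, 10.6])]
blue_mark [(0.45, [243.9, 210.2, 14.2, 3.7])]
bowl [(0.64, [219.9, 208.4, 29.9, 23.6]), (0.25, [251.7, 181.3, 35.2, 29.9])]
top {'fov_y': 45.699003692118566, 'cx': 261.3043565692024, 'cy': 185.70586920593473, 'eye': array([0.48561113, 0.06275184, 1.17562255]), 'rotation': array([-2.2135131 ,  2.1836312 , -0.08808018]), 'shot': 2}
roller [(0.63, [182.3, 113.6, 127.2, 120.6])]
selector [(0.64, [225.4, 164.5, 29.3, 32.0])]
red_mark [(0.42, [213.5, 167.1, 10.0, 13.8])]
blue_mark [(0.57, [255.0, 163.0, 12.5, 7.8])]
bowl []
wrist {'fov_y': 64.52639108897552, 'cx': 255.9284353338619, 'cy': 190.6422938874133, 'mount': array([[ 6.38823588e-05, -9.57665787e-01, -2.87882329e-01,
         7.29684686e-02],
       [ 9.99999998e-01,  5.76511846e-05,  3.01226949e-05,
         1.01620375e-03],
       [-1.22507170e-05, -2.87882330e-01,  9.57665789e-01,
        -1.41785585e-01],
       [ 0.00000000e+00,  0.00000000e+00,  0.00000000e+00,
         1.00000000e+00]]), 'shot': 3}
roller []
selector []
red_mark []
blue_mark []
bowl []
```

Run:
```python
import cv2,numpy as np
a=cv2.imread("pics/a_scene.png");b=cv2.imread("pics/a_top.png")
cv2.imwrite("pics/a_zoom.png",np.hstack([cv2.resize(a[140:300,180:340],(400,400),interpolation=2),cv2.resize(b[100:260,170:330],(400,400),interpolation=2)]))
```

```text
(no output)
```

View pics/a_scene.png

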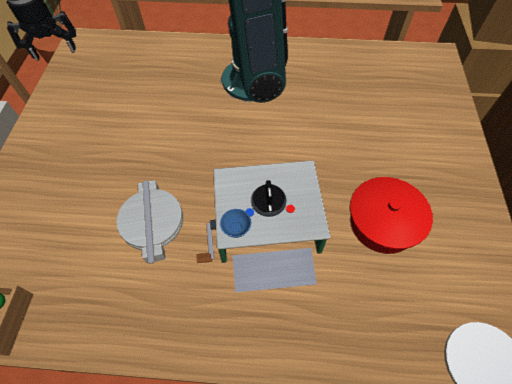

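View pics/a_top.png

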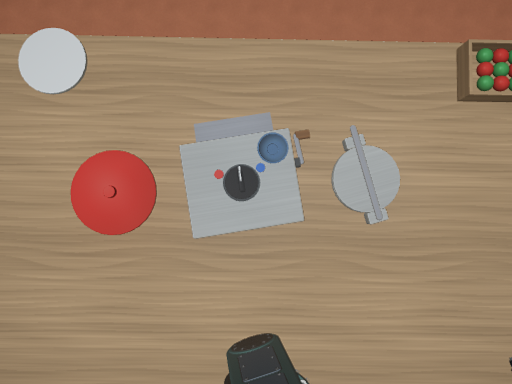

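View pics/a_zoom.png

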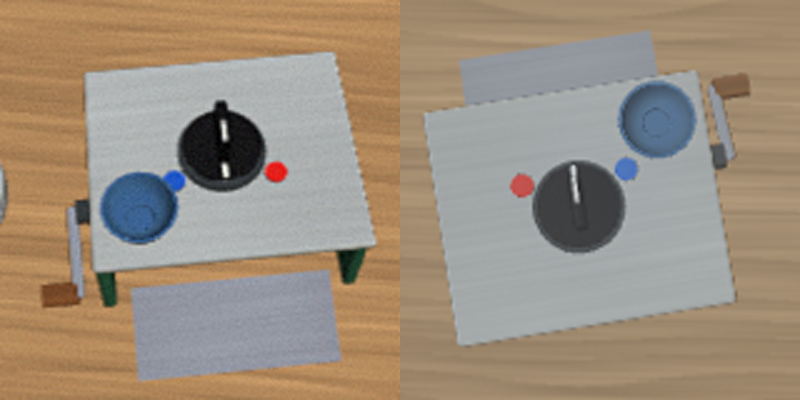

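The views show the roller centrally, the bowl on its far right (+x,−y) corner, red mark on the +y side (scene ~(290,209), top ~(219,174)), the pointer looking away from the robot. Red is therefore a counterclockwise turn seen from above. Triangulating next.

```bash
cat > h.py <<'E'
import numpy as np,cv2
from scipy.spatial.transform import Rotation as R
from rig import env
def pose(f,o=None):
    fl=192/np.tan(np.radians(f["fov_y"])/2)
    if "mount" in f:
        T=np.eye(4);T[:3,:3]=R.from_rotvec(o["ee_rot"]).as_matrix();T[:3,3]=o["tcp_pos"]
        M=T@f["mount"];return fl,M[:3,3],M[:3,:3]
    return fl,np.array(f["eye"]),R.from_rotvec(f["rotation"]).as_matrix()
def ray(f,uv,o=None):
    fl,e,r=pose(f,o)
    d=r@np.array([(uv[0]-f["cx"])/fl,(uv[1]-f["cy"])/fl,1]);return e,d/np.linalg.norm(d)
def atz(f,uv,z,o=None):
    e,d=ray(f,uv,o);return e+d*(z-e[2])/d[2]
def proj(f,p,o=None):
    fl,e,r=pose(f,o);c=r.T@(np.asarray(p)-e);return np.array([f["cx"]+fl*c[0]/c[2],f["cy"]+fl*c[1]/c[2]])
def tri(rs):
    A=np.zeros((3,3));b=np.zeros(3)
    for e,d in rs:
        P=np.eye(3)-np.outer(d,d);A+=P;b+=P@e
    x=np.linalg.solve(A,b);return x,[np.linalg.norm((np.eye(3)-np.outer(d,d))@(x-e)) for e,d in rs]
def cen(m):
    ys,xs=np.nonzero(m);return np.array([xs.mean(),ys.mean()])
def colour(img,kind,box=None):
    h=cv2.cvtColor(img,cv2.COLOR_BGR2HSV)
    H,S,V=[h[...,i].astype(int) for i in range(3)]
    m=(S>110)&(V>90)&((H<8)|(H>172)) if kind=="red" else (S>110)&(V>90)&(H>105)&(H<130)
    if box is not None:
        k=np.zeros_like(m);l,t,w,hh=[int(v) for v in box];k[t-3:t+hh+4,l-3:l+w+4]=1;m&=k
    return m
E
python3 - <<'E'
from h import *
fs={n:env.grab_frame(n) for n in ["scene","top"]}
for t in ["red_mark","blue_mark","selector","roller","bowl"]:
    rs=[]
    for n,f in fs.items():
        r=env.cut_out(f,t)
        if not r: print(t,n,"none");continue
        c=cen(r[0]["mask"]);rs.append(ray(f,c));print(t,n,round(r[0]["conf"],2),c.round(1),"z129:",atz(f,c,.129).round(4),"z143",atz(f,c,.143).round(4))
    if len(rs)==2: print("   tri",tri(rs))
E
```

```text
red_mark scene 0.55 [289.8 208.4] z129: [0.5795 0.1443 0.129 ] z143 [0.5873 0.1435 0.143 ]
red_mark top none
blue_mark scene 0.39 [249.5 211.7] z129: [0.5949 0.0498 0.129 ] z143 [0.6024 0.0508 0.143 ]
blue_mark top 0.57 [260.1 167. ] z129: [0.594  0.0477 0.129 ] z143 [0.5925 0.0479 0.143 ]
   tri (array([0.59406945, 0.04865463, 0.12720895]), [np.float64(0.0010311417645838725), np.float64(0.001031141764583896)])
selector scene 0.72 [268.3 197.3] z129: [0.5525 0.0916 0.129 ] z143 [0.5607 0.0918 0.143 ]
selector top 0.88 [241.3 181.8] z129: [0.559  0.0904 0.129 ] z143 [0.558 0.09  0.143]
   tri (array([0.55825364, 0.09096872, 0.13874248]), [np.float64(0.0008168616773965306), np.float64(0.0008168616773964953)])
roller scene none
roller top 0.66 [239.7 176.8] z129: [0.5705 0.0941 0.129 ] z143 [0.5693 0.0937 0.143 ]
bowl scene 0.72 [235.1 222.8] z129: [0.6265 0.019  0.129 ] z143 [0.6333 0.0205 0.143 ]
bowl top 0.79 [272.2 147.5] z129: [0.6396 0.02   0.129 ] z143 [0.6376 0.0206 0.143 ]
   tri (array([0.63657019, 0.0210688 , 0.14963444]), [np.float64(0.00019356232613952575), np.float64(0.0001935623261395728)])
```

```bash
python3 -m creep '[{"hand":60,"delta_pos":[3.8,-2.9,-0.8],"angular":[0,0,0]},{"hand":60,"delta_pos":[3.8,-2.9,-0.8],"angular":[0,0,0]},{"hand":60,"delta_pos":[3.8,-2.9,-0.8],"angular":[0,0,0]},{"hand":60,"delta_pos":[3.8,-2.9,-0.8],"angular":[0,0,0]},{"hand":60,"delta_pos":[3.8,-2.9,-0.8],"angular":[0,0,0]}]' 30; python3 -m creep '[{"hand":60,"delta_pos":[3.8,-2.9,0],"angular":[0,0,0]},{"hand":60,"delta_pos":[3.8,-2.9,0],"angular":[0,0,0]},{"hand":60,"delta_pos":[3.8,-2.9,0],"angular":[0,0,0]},{"hand":60,"delta_pos":[3.8,-2.9,0],"angular":[0,0,0]},{"hand":60,"delta_pos":[3.8,-2.9,0],"angular":[0,0,0]}]'
```

```text
t: 2.0
tcp_pos: [0.3329, -0.298, 0.2692]
ee_rot: [-3.079, -0.601, 0.002]
wrist_force: [0.7, 0.1, -0.5]
width: 0.0513
t: 2.5
tcp_pos: [0.4583, -0.0837, 0.2732]
ee_rot: [3.081, 0.598, 0.009]
wrist_force: [0.0, -0.4, -0.3]
width: 0.0513
```

```bash
python3 -m creep '[{"hand":60,"delta_pos":[3.8,-2.9,0],"angular":[0,0,0]},{"hand":60,"delta_pos":[3.8,-2.9,0],"angular":[0,0,0]},{"hand":60,"delta_pos":[3.8,-2.9,0],"angular":[0,0,6.5]},{"hand":60,"delta_pos":[3.8,-2.9,0],"angular":[0,0,6.5]},{"hand":60,"delta_pos":[0,0,0],"angular":[0,0,0]}]'
python3 - <<'E'
from h import *
o=env.get_obs(); f=env.grab_frame("wrist"); cv2.imwrite("pics/w1.png",f["image"])
np.savez("w1.npz",**{k:f[k] for k in ["image","fov_y","cx","cy","mount"]},tp=o["tcp_pos"],er=o["ee_rot"])
print(o["tcp_pos"],o["ee_rot"],o["wrist_force"])
for t,z in [("red_mark",.129),("blue_mark",.129),("selector",.143)]:
    r=env.cut_out(f,t)
    if r: c=cen(r[0]["mask"]);print(t,r[0]["conf"],c,atz(f,c,z,o))
E
```

```text
t: 3.0
tcp_pos: [0.5647, 0.0908, 0.273]
ee_rot: [3.131, 0.244, 0.012]
wrist_force: [0.6, -0.4, 0.7]
width: 0.0513
[0.56471535 0.09077522 0.27297193] [3.13060194 0.24377195 0.01219719] [ 0.60405116 -0.35276698  0.71027173]
red_mark 0.62 [203.21703297 158.08791209] [0.57763461 0.14212789 0.129     ]
blue_mark 0.81 [304.11666667 155.94047619] [0.59447799 0.04773592 0.129     ]
selector 0.61 [253.86067416 187.73707865] [0.56003297 0.09062343 0.143     ]
```

View pics/w1.png

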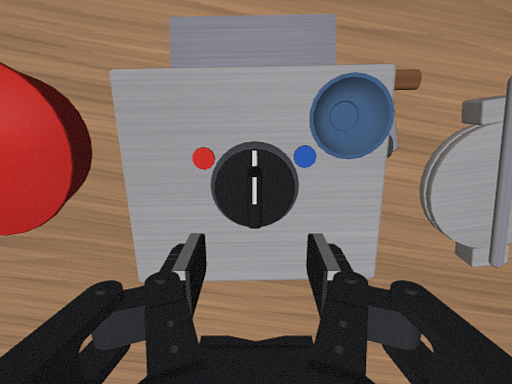

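The picture shows the knob centred at about (254,186), its white line vertical along column 254, red mark (203,158), blue mark (304,156); the network's pixels agree. Measuring more finely, with a second, lower wrist view.

```bash
cat > knob.py <<'E'
from h import *
from scipy.optimize import least_squares
def load(fn):
    d=np.load(fn);f={k:d[k] for k in ["image","cx","cy","mount"]};f["fov_y"]=float(d["fov_y"]);return f,{"tcp_pos":d["tp"],"ee_rot":d["er"]}
def grab(fn):
    o=env.get_obs();f=env.grab_frame("wrist");cv2.imwrite(f"pics/{fn}.png",f["image"])
    np.savez(fn+".npz",**{k:f[k] for k in ["image","fov_y","cx","cy","mount"]},tp=o["tcp_pos"],er=o["ee_rot"])
    return f,o
def yaw(o):
    M=R.from_rotvec(o["ee_rot"]).as_matrix();return M
def fitknob(f,o,c0=(.559,.0903),z=.143):
    # radial search for dark->bright edge of the skirt
    g=cv2.cvtColor(f["image"],cv2.COLOR_BGR2GRAY).astype(float)
    c=np.array(c0)
    for it in range(4):
        P=[]
        for a in np.radians(np.arange(0,360,4)):
            rr=np.arange(.030,.050,.0002)
            uv=np.array([proj(f,[c[0]+r*np.cos(a),c[1]+r*np.sin(a),z],o) for r in rr]).astype(np.float32)
            v=cv2.remap(g.astype(np.float32),uv[:,0].reshape(1,-1),uv[:,1].reshape(1,-1),cv2.INTER_LINEAR)[0]
            d=np.diff(cv2.blur(v.reshape(1,-1),(5,1))[0])
            k=np.argmax(d)
            if d[k]>2: P.append((a,rr[k]))
        P=np.array(P)
        xy=c+np.c_[P[:,1]*np.cos(P[:,0]),P[:,1]*np.sin(P[:,0])]
        s=least_squares(lambda q:np.hypot(xy[:,0]-q[0],xy[:,1]-q[1])-q[2],[*c,.038],loss="soft_l1",f_scale=.0005)
        c=s.x[:2]
    return s.x,P
E
python3 - <<'E'
from knob import *
f,o=load("w1.npz")
M=yaw(o);print(M.round(4), "bearing",np.degrees(np.arctan2(M[1,0],M[0,0])))
q,P=fitknob(f,o);print(q,len(P));print([(int(np.degrees(a)),round(r*1e3,1)) for a,r in P[::5]])
E
python3 -m creep '[{"hand":60,"delta_pos":[-0.3,0,3.0],"angular":[0,0,0]},{"hand":60,"delta_pos":[-0.3,0,3.0],"angular":[0,0,0]},{"hand":60,"delta_pos":[0,0,0],"angular":[0,0,0]}]'
python3 - <<'E'
from knob import *
f,o=grab("w2")
M=yaw(o);print(o["tcp_pos"],M.round(4), "bearing",np.degrees(np.arctan2(M[1,0],M[0,0])))
for z in (.140,.143,.146):
    q,P=fitknob(f,o,z=z);print(z,q,len(P))
C={}
for t,z in [("red_mark",.129),("blue_mark",.129)]:
    r=env.cut_out(f,t)
    if r: c=cen(r[0]["mask"]);print(t,r[0]["conf"],c,atz(f,c,z,o))
E
```

```text
[[ 9.879e-01  1.548e-01  7.900e-03]
 [ 1.548e-01 -9.879e-01 -9.000e-04]
 [ 7.600e-03  2.100e-03 -1.000e+00]] bearing 8.905438550581787
[0.56198526 0.09050471 0.04087395] 90
[(0, np.float64(41.2)), (20, np.float64(41.6)), (40, np.float64(41.0)), (59, np.float64(40.4)), (80, np.float64(40.4)), (100, np.float64(40.6)), (119, np.float64(40.8)), (140, np.float64(41.0)), (160, np.float64(40.6)), (180, np.float64(41.2)), (200, np.float64(40.4)), (220, np.float64(40.8)), (239, np.float64(40.6)), (260, np.float64(40.8)), (280, np.float64(40.8)), (300, np.float64(40.4)), (320, np.float64(40.8)), (340, np.float64(41.4))]
t: 3.5
tcp_pos: [0.5565, 0.0794, 0.2176]
ee_rot: [3.128, 0.228, 0.026]
wrist_force: [-0.2, 0.4, -0.2]
width: 0.0513
[0.5565361  0.07944827 0.21755153] [[ 0.9893  0.1448  0.0167]
 [ 0.1448 -0.9894 -0.0043]
 [ 0.0159  0.0066 -0.9999]] bearing 8.329450235017799
0.14 [0.56132147 0.08991563 0.04097383] 90
0.143 [0.56219996 0.08992779 0.04042891] 90
0.146 [0.56308963 0.08992682 0.03985995] 90
blue_mark 0.74 [227.0971749  148.99512137] [0.59154356 0.10506901 0.129     ]
```

View pics/w2.png

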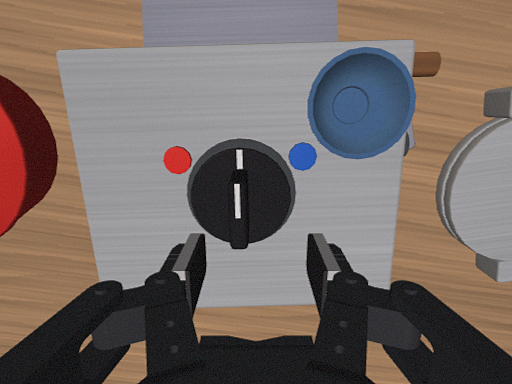

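Run:
```python
from knob import *
ims=[]
for n in ("w1","w2"):
    f,o=load(n+".npz")
    for z in (.125,.129,.135,.143,.15):
        q,P=fitknob(f,o,z=z);print(n,z,(q*1e3).round(2))
    u,v=proj(f,[.56,.09,.14],o).astype(int)
    ims.append(cv2.resize(f["image"][v-70:v+70,u-65:u+65],(390,420),interpolation=cv2.INTER_CUBIC))
    h=cv2.cvtColor(f["image"],cv2.COLOR_BGR2GRAY)
    print(h[v,u-65:u-35].tolist())
    for k in("red","blue"):
        m=colour(f["image"],k).astype(np.uint8)
        nn,l,s,c=cv2.connectedComponentsWithStats(m)
        for i in range(1,nn):
            if 250<s[i,4]<1200 and s[i,2]<40: print(k,s[i],c[i].round(1),atz(f,c[i],.129,o).round(4))
cv2.imwrite("pics/z12.png",np.clip(np.hstack(ims).astype(float)*1.8,0,255).astype(np.uint8))
```

```text
w1 0.125 [557.1   89.8   43.59]
w1 0.129 [558.18  89.94  42.99]
w1 0.135 [559.81  90.2   42.08]
w1 0.143 [561.99  90.5   40.87]
w1 0.15 [563.92  90.8   39.83]
[150, 150, 148, 150, 148, 151, 152, 151, 149, 148, 152, 150, 150, 149, 150, 152, 149, 148, 150, 152, 157, 121, 65, 60, 72, 52, 26, 29, 36, 27]
red [192 147  23  23 387] [203.  157.9] [0.5777 0.1423 0.129 ]
blue [294 145  22  23 386] [304.5 156.1] [0.5944 0.0473 0.129 ]
w2 0.125 [556.85  89.94  43.78]
w2 0.129 [558.05  89.94  43.03]
w2 0.135 [559.82  89.94  41.9 ]
w2 0.143 [562.2   89.93  40.43]
w2 0.15 [564.27  89.9   39.12]
[156, 153, 153, 154, 152, 148, 152, 153, 152, 153, 155, 138, 84, 58, 69, 56, 38, 35, 30, 32, 25, 30, 35, 34, 37, 37, 35, 30, 39, 30]
red [163 146  29  28 597] [177.  159.8] [0.5778 0.1421 0.129 ]
blue [289 143  28  28 587] [302.3 156.2] [0.5944 0.0473 0.129 ]
```

View pics/z12.png

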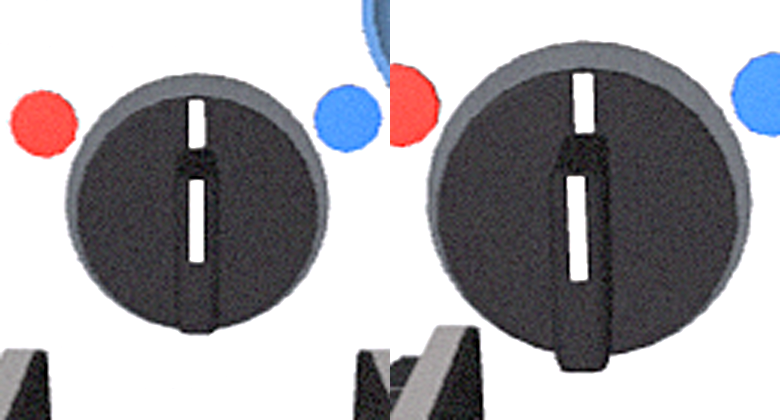

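The zoom shows a grey seat ring (radius ~43 mm at deck level) outside the black skirt; ring and marks agree on the axis ≈ (0.558, 0.090). Now the bar's bearing.

Run:
```python
from knob import *
ax=np.array([.5583,.0899])
for n in ("w1","w2"):
    f,o=load(n+".npz")
    g=cv2.cvtColor(f["image"],cv2.COLOR_BGR2GRAY)
    u,v=proj(f,[.5583,.0899,.145],o)
    m=(g>125).astype(np.uint8)
    nn,l,s,c=cv2.connectedComponentsWithStats(m)
    for i in range(1,nn):
        if 15<s[i,4]<600 and abs(c[i,0]-u)<20 and abs(c[i,1]-v)<50:
            ys,xs=np.nonzero(l==i)
            z=.143 if c[i,1]<v-15 else .183
            P=np.array([atz(f,(x,y),z,o)[:2] for x,y in zip(xs,ys)])
            mu=P.mean(0);w,V=np.linalg.eigh(np.cov(P.T));d=V[:,1]*np.sign(V[0,1])
            perp=np.cross(d,ax-mu)
            print(n,s[i],z,"mid",mu.round(4),"line bearing",np.degrees(np.arctan2(d[1],d[0])).round(2),"bearing from axis",np.degrees(np.arctan2(*(mu-ax)[::-1])).round(2),"perp off mm",perp*1e3,"ext",((P-mu)@d).min()*1e3,((P-mu)@d).max()*1e3)
o=env.get_obs();M=yaw(o);print(o["qpos"],M.T@(np.array([.5583,.0899,.2])-o["tcp_pos"]))
```

```text
w1 [252 151   5  15  75] 0.143 mid [0.5876 0.0948] line bearing 8.8 bearing from axis 9.42 perp off mm -0.3248782528196799 ext -6.424071131629687 6.3725640904633325
w1 [252 177   5  27 134] 0.183 mid [0.5693 0.0917] line bearing 8.62 bearing from axis 9.58 perp off mm -0.18460804689031948 ext -10.779667076045502 10.766755252724295
w2 [236 150   7  19 116] 0.143 mid [0.5878 0.0947] line bearing 11.95 bearing from axis 9.23 perp off mm 1.4190193127381614 ext -6.738196567369014 6.617113218069266
w2 [234 184   7  34 185] 0.183 mid [0.5694 0.0918] line bearing 9.02 bearing from axis 9.55 perp off mm -0.10313618460974999 ext -10.88526092978189 10.347266036302702
[ 0.04478702  0.1042298   1.36792925 -0.00472919  1.64229961  1.46931645] [-0.00068154 -0.00997607  0.0234116 ]<stdin>:15: DeprecationWarning: Arrays of 2-dimensional vectors are deprecated. Use arrays of 3-dimensional vectors instead. (deprecated in NumPy 2.0)
```

```bash
python3 -m creep '[{"hand":40,"delta_pos":[-0.05,-1.0,0],"angular":[0.4,-0.9,-1]},{"hand":40,"delta_pos":[0,0,0],"angular":[0,0,0]},{"hand":40,"delta_pos":[0,0,0],"angular":[0,0,0]}]'
cat > st.py <<'E'
from knob import *
o=env.get_obs();M=yaw(o)
d=M.T@np.array([0,0,-1.])
a=M.T@(np.array([.5583,.0899,.149])-o["tcp_pos"])
print("t",round(o["t"],2),"z",o["tcp_pos"][2].round(4),"bearing",np.degrees(np.arctan2(M[1,0],M[0,0])).round(2),"axis-in-tool cm",(a*100).round(2),"level turn deg",np.degrees([-d[1],d[0]]).round(2),"F",o["wrist_force"].round(1),"Mo",o["ft_torque"].round(2),"w",round(o["width"],4))
E
python3 st.py
```

```text
t: 3.95
tcp_pos: [0.5598, 0.0903, 0.2292]
ee_rot: [-3.13, -0.257, -0.03]
wrist_force: [0.2, 0.9, 0.3]
width: 0.0343
t 3.95 z 0.2292 bearing 9.39 axis-in-tool cm [-0.31  0.01  8.02] level turn deg [ 0.06 -1.08] F [0.2 0.9 0.3] Mo [-0.04 -0.    0.03] w 0.0343
```

```bash
python3 -m creep '[{"hand":40,"delta_pos":[0,0,0],"angular":[0,0,0]}]'; python3 st.py;python3 -m creep '[{"hand":40,"delta_pos":[-0.3,0,2.0],"angular":[0,-1.1,0]}]'; python3 st.py;python3 -m creep '[{"hand":40,"delta_pos":[0,0,0],"angular":[0,0,0]}]'; python3 st.py
```

```text
t: 4.05
tcp_pos: [0.5603, 0.0905, 0.2301]
ee_rot: [-3.13, -0.258, -0.032]
wrist_force: [0.2, -1.2, 1.3]
width: 0.0337
t 4.05 z 0.2301 bearing 9.42 axis-in-tool cm [-0.37  0.02  8.11] level turn deg [ 0.07 -1.17] F [ 0.2 -1.2  1.3] Mo [-0.   -0.03 -0.06] w 0.0337
t: 4.15
tcp_pos: [0.5595, 0.0903, 0.2135]
ee_rot: [3.13, 0.258, 0.014]
wrist_force: [0.9, -0.1, 0.7]
width: 0.0342
t 4.15 z 0.2135 bearing 9.43 axis-in-tool cm [-0.19  0.01  6.45] level turn deg [ 0.12 -0.5 ] F [ 0.9 -0.1  0.7] Mo [-0.02 -0.07  0.08] w 0.0342
t: 4.25
tcp_pos: [0.5577, 0.0902, 0.209]
ee_rot: [3.13, 0.258, 0.001]
wrist_force: [-0.3, 0.5, -1.1]
width: 0.0341
t 4.25 z 0.209 bearing 9.44 axis-in-tool cm [0.05 0.03 6.  ] level turn deg [ 0.08 -0.03] F [-0.3  0.5 -1.1] Mo [ 0.    0.05 -0.02] w 0.0341
```

```bash
python3 -m creep '[{"hand":40,"delta_pos":[0,0,2.0],"angular":[0,0,0]},{"hand":40,"delta_pos":[0,0,2.0],"angular":[0,0,0]},{"hand":40,"delta_pos":[0,0,0.9],"angular":[0,0,0]},{"hand":40,"delta_pos":[0,0,0],"angular":[0,0,0]}]'; python3 st.py;python3 -m creep '[{"hand":40,"delta_pos":[0,0,0],"angular":[0,0,0]}]'; python3 st.py
```

```text
t: 4.65
tcp_pos: [0.5569, 0.0901, 0.1559]
ee_rot: [3.13, 0.258, -0.005]
wrist_force: [-0.1, -0.3, -0.8]
width: 0.034
t 4.65 z 0.1559 bearing 9.44 axis-in-tool cm [0.14 0.04 0.69] level turn deg [0.06 0.2 ] F [-0.1 -0.3 -0.8] Mo [-0.02  0.03  0.01] w 0.034
t: 4.75
tcp_pos: [0.5568, 0.0901, 0.1558]
ee_rot: [3.13, 0.258, -0.006]
wrist_force: [0.4, 0.3, -0.3]
width: 0.0342
t 4.75 z 0.1558 bearing 9.44 axis-in-tool cm [0.15 0.04 0.68] level turn deg [0.06 0.23] F [ 0.4  0.3 -0.3] Mo [ 0.   -0.01 -0.01] w 0.0342
```

```bash
python3 -m creep '[{"hand":40,"delta_pos":[0.15,0.04,0.6],"angular":[0,0.2,0]},{"hand":40,"delta_pos":[0,0,0],"angular":[0,0,0]}]'; python3 st.py; python3 -c "
from knob import *
grab('w3');f=env.grab_frame('top');cv2.imwrite('pics/t3.png',cv2.resize(f['image'][100:260,170:330],(480,480)))"
```

```text
t: 4.95
tcp_pos: [0.5593, 0.0899, 0.1509]
ee_rot: [3.13, 0.259, 0.004]
wrist_force: [0.7, 0.4, -0.7]
width: 0.0346
t 4.95 z 0.1509 bearing 9.45 axis-in-tool cm [-0.1  -0.01  0.19] level turn deg [ 0.08 -0.13] F [ 0.7  0.4 -0.7] Mo [ 0.02  0.08 -0.01] w 0.0346
```

View pics/w3.png

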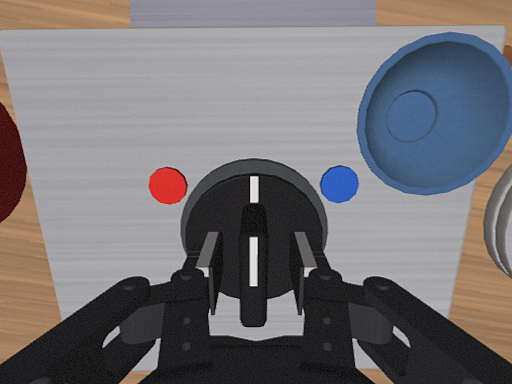

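Bar at column 254 lies midway between the fingers (210 / 303), and everything is clear of bowl and marks. Close firmly.

```bash
python3 -m creep '[{"hand":40,"delta_pos":[-0.05,0,0.2],"angular":[0,0,0]},{"hand":0,"delta_pos":[0,0,0],"angular":[0,0,0]},{"hand":0,"delta_pos":[0,0,0],"angular":[0,0,0]},{"hand":0,"delta_pos":[0,0,0],"angular":[0,0,0]}]' 60; python3 st.py
```

```text
t: 5.45
tcp_pos: [0.5597, 0.091, 0.1515]
ee_rot: [-3.13, -0.26, -0.01]
wrist_force: [1.2, -0.5, -1.5]
width: 0.0114
t 5.45 z 0.1515 bearing 9.48 axis-in-tool cm [-0.16  0.09  0.24] level turn deg [-0.02 -0.38] F [ 1.2 -0.5 -1.5] Mo [-0.21 -0.09 -0.03] w 0.0114
```

```bash
for i in 1; do python3 -m creep '[{"hand":0,"delta_pos":[0,0,-0.3],"angular":[0,0,0]},{"hand":0,"delta_pos":[0,0,-0.2],"angular":[0,0,0]}]'; python3 st.py; done
```

```text
t: 5.65
tcp_pos: [0.5596, 0.091, 0.1533]
ee_rot: [-3.13, -0.26, -0.008]
wrist_force: [3.6, 1.2, -8.3]
width: 0.0112
t 5.65 z 0.1533 bearing 9.48 axis-in-tool cm [-0.15  0.09  0.43] level turn deg [-0.02 -0.28] F [ 3.6  1.2 -8.3] Mo [ 0.17 -0.71 -0.  ] w 0.0112
```

```bash
python3 -m creep '[{"hand":0,"delta_pos":[0,0,-0.4],"angular":[0,0,0]},{"hand":0,"delta_pos":[0,0,-0.3],"angular":[0,0,0]}]'; python3 st.py;  python3 -m creep '[{"hand":0,"delta_pos":[0,0,-0.2],"angular":[0,0,0]}]'; python3 st.py
```

```text
t: 5.85
tcp_pos: [0.5596, 0.091, 0.1573]
ee_rot: [-3.13, -0.259, -0.004]
wrist_force: [4.0, 1.5, -9.9]
width: 0.0111
t 5.85 z 0.1573 bearing 9.47 axis-in-tool cm [-0.15  0.09  0.83] level turn deg [-0.04 -0.15] F [ 4.   1.5 -9.9] Mo [ 0.12 -0.94  0.01] w 0.0111
t: 5.95
tcp_pos: [0.5596, 0.091, 0.1586]
ee_rot: [-3.13, -0.259, -0.003]
wrist_force: [4.7, 1.8, -10.6]
width: 0.011
t 5.95 z 0.1586 bearing 9.47 axis-in-tool cm [-0.15  0.09  0.96] level turn deg [-0.05 -0.11] F [  4.7   1.8 -10.6] Mo [ 0.19 -0.89  0.01] w 0.011
```

```bash
python3 -m creep '[{"hand":0,"delta_pos":[0,0,-0.3],"angular":[0,0,0]}]'; python3 st.py; python3 -m creep '[{"hand":0,"delta_pos":[0,0,-0.05],"angular":[0,0,0]}]'; python3 st.py
python3 - <<'E'
from knob import *
f,o=grab("w4")
s=env.grab_frame("scene");cv2.imwrite("pics/s4.png",cv2.resize(s["image"][140:260,200:360],(800,600)))
E
```

```text
t: 6.05
tcp_pos: [0.5596, 0.091, 0.1608]
ee_rot: [-3.13, -0.259, -0.002]
wrist_force: [5.8, 1.5, -11.4]
width: 0.0113
t 6.05 z 0.1608 bearing 9.47 axis-in-tool cm [-0.15  0.09  1.18] level turn deg [-0.06 -0.07] F [  5.8   1.5 -11.4] Mo [ 0.15 -1.04 -0.06] w 0.0113
t: 6.15
tcp_pos: [0.5596, 0.091, 0.1612]
ee_rot: [-3.13, -0.259, -0.001]
wrist_force: [3.7, 1.1, -9.9]
width: 0.011
t 6.15 z 0.1612 bearing 9.47 axis-in-tool cm [-0.15  0.09  1.22] level turn deg [-0.06 -0.06] F [ 3.7  1.1 -9.9] Mo [ 0.12 -0.86 -0.04] w 0.011
```

View pics/w4.png

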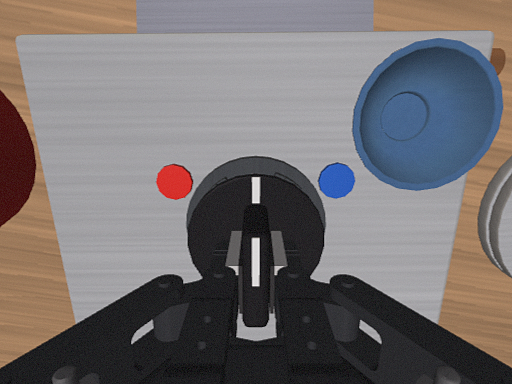

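View pics/s4.png

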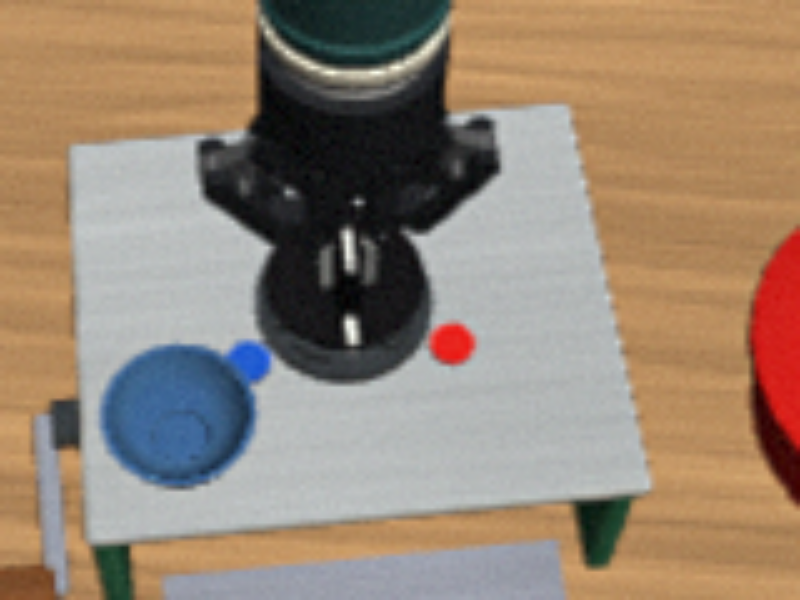

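The skirt is visibly raised above its seat ring (scene ~(345,350) in the crop) and the force is ~10 N, as the spring predicts, at about 9.7 mm of lift. Start turning.

```bash
python3 -m creep '[{"hand":0,"delta_pos":[0,0,-0.05],"angular":[0,0,-3]}]'; python3 st.py; python3 -m creep '[{"hand":0,"delta_pos":[0,0,-0.05],"angular":[0,0,-5]}]'; python3 st.py
```

```text
t: 6.35
tcp_pos: [0.5596, 0.0911, 0.1615]
ee_rot: [-3.122, -0.343, -0.002]
wrist_force: [4.5, 2.1, -10.8]
width: 0.0111
t 6.35 z 0.1615 bearing 12.55 axis-in-tool cm [-0.15  0.09  1.25] level turn deg [-0.06 -0.07] F [  4.5   2.1 -10.8] Mo [ 0.21 -0.93 -0.03] w 0.0111
t: 6.45
tcp_pos: [0.5596, 0.0912, 0.1618]
ee_rot: [-3.103, -0.484, -0.002]
wrist_force: [3.6, 0.8, -9.9]
width: 0.0112
t 6.45 z 0.1618 bearing 17.72 axis-in-tool cm [-0.16  0.09  1.28] level turn deg [-0.08 -0.08] F [ 3.6  0.8 -9.9] Mo [ 0.25 -0.95 -0.04] w 0.0112
```

```bash
python3 -m creep '[{"hand":0,"delta_pos":[0,0,0],"angular":[0,0,-7]},{"hand":0,"delta_pos":[0,0,0],"angular":[0,0,-7]}]'; python3 st.py; python3 -m creep '[{"hand":0,"delta_pos":[0,0,0],"angular":[0,0,-7]},{"hand":0,"delta_pos":[0,0,0],"angular":[0,0,-7]},{"hand":0,"delta_pos":[0,0,0],"angular":[0,0,-6]}]'; python3 st.py
```

```text
t: 6.65
tcp_pos: [0.5595, 0.0916, 0.1617]
ee_rot: [-3.016, -0.873, -0.002]
wrist_force: [4.4, 1.9, -10.8]
width: 0.0109
t 6.65 z 0.1617 bearing 32.28 axis-in-tool cm [-0.19  0.08  1.27] level turn deg [-0.1  -0.11] F [  4.4   1.9 -10.8] Mo [ 0.2  -0.86 -0.06] w 0.0109
t: 6.95
tcp_pos: [0.5591, 0.0921, 0.1614]
ee_rot: [-2.807, -1.404, -0.003]
wrist_force: [3.4, 1.4, -10.7]
width: 0.011
t 6.95 z 0.1614 bearing 53.17 axis-in-tool cm [-0.23  0.07  1.24] level turn deg [-0.12 -0.17] F [  3.4   1.4 -10.7] Mo [ 0.3  -0.87 -0.04] w 0.011
```

```bash
python3 -m creep '[{"hand":0,"delta_pos":[0,0,0.15],"angular":[0,0,0]},{"hand":0,"delta_pos":[0,0,0.1],"angular":[0,0,0]}]'; python3 st.py
```

```text
t: 7.15
tcp_pos: [0.5591, 0.0922, 0.1594]
ee_rot: [-2.808, -1.402, -0.003]
wrist_force: [2.4, 1.7, -8.8]
width: 0.0112
t 7.15 z 0.1594 bearing 53.06 axis-in-tool cm [-0.23  0.07  1.03] level turn deg [-0.1  -0.19] F [ 2.4  1.7 -8.8] Mo [ 0.19 -0.84  0.02] w 0.0112
```

```bash
python3 -m creep '[{"hand":16,"delta_pos":[0,0,0.05],"angular":[0,0,0]},{"hand":16,"delta_pos":[0,0,0],"angular":[0,0,0]}]'; python3 st.py
python3 - <<'E'
from knob import *
f,o=grab("w5")
E
```

```text
t: 7.35
tcp_pos: [0.5588, 0.0916, 0.1621]
ee_rot: [-2.811, -1.398, -0.004]
wrist_force: [0.0, 0.4, -0.0]
width: 0.0136
t 7.35 z 0.1621 bearing 52.89 axis-in-tool cm [-0.17  0.07  1.31] level turn deg [-0.03 -0.16] F [ 0.   0.4 -0. ] Mo [ 0.01 -0.   -0.04] w 0.0136
```

View pics/w5.png

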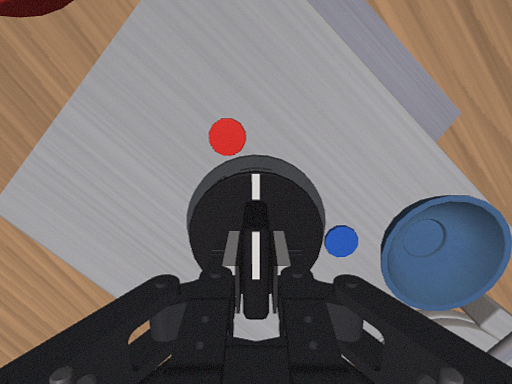

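Released, the wrist force is zero and the knob rests on the flat. The picture shows the knob pointer at column 256 and the red mark at (227,137), a little farther round. Now a height-from-image check for detecting the drop.

```bash
cat > ht.py <<'E'
from knob import *
import sys
AX=np.array([.5581,.0904])
def height(f,o):
    g=cv2.cvtColor(f["image"],cv2.COLOR_BGR2GRAY)
    m=(g>110).astype(np.uint8)
    out=[]
    nn,l,s,c=cv2.connectedComponentsWithStats(m)
    for rad,z0,nm in((.0297,.143,"skirt"),(.0112,.183,"bar")):
        best=None
        for i in range(1,nn):
            if not(40<s[i,4]<700 and s[i,2]<60 and s[i,3]<70): continue
            # height at which the radius from axis matches
            zz=np.arange(z0-.006,z0+.02,.0002)
            P=np.array([atz(f,c[i],z,o)[:2] for z in zz])
            r=np.hypot(*(P-AX).T);k=np.argmin(abs(r-rad))
            if abs(r[k]-rad)<.0005:
                b=np.degrees(np.arctan2(*(P[k]-AX)[::-1]))
                M=yaw(o);tb=np.degrees(np.arctan2(M[1,0],M[0,0]))
                if abs((b-tb+180)%360-180)<15 and (best is None or s[i,4]>best[0]): best=(s[i,4],round((zz[k]-z0)*1e3,1),round(b,1),s[i,:4].tolist())
        out.append((nm,best))
    return out
if __name__=="__main__":
    if sys.argv[1:]:
        for n in sys.argv[1:]: f,o=load(n+".npz");print(n,height(f,o))
    else:
        o=env.get_obs();f=env.grab_frame("wrist");print(height(f,o));cv2.imwrite("pics/l%04d.png"%round(o["t"]*100),f["image"])
E
python3 ht.py w1 w2 w3 w4 w5
```

```text
w1 [('skirt', (np.int32(77), np.float64(-2.2), np.float64(8.4), [252, 150, 5, 16])), ('bar', (np.int32(135), np.float64(-0.6), np.float64(7.0), [252, 177, 5, 27]))]
w2 [('skirt', (np.int32(122), np.float64(-3.0), np.float64(8.3), [236, 150, 7, 19])), ('bar', (np.int32(192), np.float64(-0.2), np.float64(6.6), [234, 184, 7, 34]))]
w3 [('skirt', (np.int32(240), np.float64(-1.6), np.float64(8.1), [250, 176, 9, 27])), ('bar', (np.int32(392), np.float64(-0.6), np.float64(5.9), [250, 237, 8, 49]))]
w4 [('skirt', (np.int32(213), np.float64(8.4), np.float64(8.5), [252, 177, 8, 27])), ('bar', (np.int32(389), np.float64(9.4), np.float64(6.4), [252, 238, 8, 49]))]
w5 [('skirt', (np.int32(208), np.float64(6.4), np.float64(52.4), [252, 174, 8, 26])), ('bar', (np.int32(378), np.float64(6.6), np.float64(51.1), [252, 232, 8, 48]))]
```

Image height works: about 0 down, 9.4 mm when lifted and 6.6 mm now, which means on the flat. Sweep while loosely caged.

```bash
python3 -m creep '[{"hand":16,"delta_pos":[-0.05,0,0.4],"angular":[0,0,-2]},{"hand":16,"delta_pos":[0,0,0],"angular":[0,0,-2]}]'; python3 st.py; python3 ht.py;  python3 -m creep '[{"hand":16,"delta_pos":[0,0,0],"angular":[0,0,-2]}]'; python3 st.py; python3 ht.py
```

```text
t: 7.6
tcp_pos: [0.5588, 0.0914, 0.1621]
ee_rot: [-2.761, -1.498, -0.009]
wrist_force: [-0.8, 0.6, -2.4]
width: 0.0131
t 7.6 z 0.1621 bearing 56.96 axis-in-tool cm [-0.16  0.04  1.31] level turn deg [ 0.13 -0.32] F [-0.8  0.6 -2.4] Mo [0.11 0.2  0.02] w 0.0131
[('skirt', (np.int32(215), np.float64(6.0), np.float64(52.4), [254, 173, 11, 27])), ('bar', (np.int32(381), np.float64(6.4), np.float64(51.4), [252, 231, 11, 48]))]
t: 7.75
tcp_pos: [0.5585, 0.0917, 0.1631]
ee_rot: [-2.733, -1.547, -0.01]
wrist_force: [1.6, 1.0, -6.2]
width: 0.0139
t 7.75 z 0.1631 bearing 59.01 axis-in-tool cm [-0.17  0.07  1.41] level turn deg [ 0.14 -0.34] F [ 1.6  1.  -6.2] Mo [ 0.12 -0.16 -0.04] w 0.0139
[('skirt', (np.int32(216), np.float64(5.8), np.float64(53.2), [256, 173, 11, 27])), ('bar', (np.int32(373), np.float64(6.8), np.float64(52.3), [253, 230, 12, 48]))]
```

```bash
python3 -m creep '[{"hand":18,"delta_pos":[-0.05,0,0.3],"angular":[0,0,2]},{"hand":18,"delta_pos":[0,0,0.3],"angular":[0,0,0]}]'; python3 st.py; python3 ht.py
```

```text
t: 8.0
tcp_pos: [0.559, 0.0909, 0.1592]
ee_rot: [2.761, 1.495, 0.014]
wrist_force: [-0.8, -0.7, -0.6]
width: 0.0153
t 8.0 z 0.1592 bearing 56.88 axis-in-tool cm [-0.13 -0.01  1.02] level turn deg [ 0.31 -0.41] F [-0.8 -0.7 -0.6] Mo [-0.01 -0.02  0.  ] w 0.0153
[('skirt', (np.int32(223), np.float64(5.6), np.float64(53.4), [253, 174, 10, 27])), ('bar', (np.int32(394), np.float64(6.4), np.float64(52.5), [251, 233, 11, 49]))]
```

```bash
python3 -m creep '[{"hand":16,"delta_pos":[0,0,0.1],"angular":[0.3,-0.4,-4]},{"hand":16,"delta_pos":[0,0,0.1],"angular":[0,0,-2]},{"hand":20,"delta_pos":[0,0,0.1],"angular":[0,0,0]}]'; python3 st.py; python3 ht.py;  python3 -m creep '[{"hand":16,"delta_pos":[0,0,0.1],"angular":[0,0,-2.5]},{"hand":20,"delta_pos":[0,0,0.1],"angular":[0,0,0]}]'; python3 st.py; python3 ht.py
```

```text
t: 8.35
tcp_pos: [0.5587, 0.0912, 0.1584]
ee_rot: [-2.678, -1.643, -0.002]
wrist_force: [-0.5, 0.2, 0.5]
width: 0.0168
t 8.35 z 0.1584 bearing 63.06 axis-in-tool cm [-0.14  0.03  0.94] level turn deg [ 0.02 -0.06] F [-0.5  0.2  0.5] Mo [-0.02  0.01  0.03] w 0.0168
[('skirt', (np.int32(227), np.float64(5.8), np.float64(56.5), [256, 175, 11, 27])), ('bar', (np.int32(397), np.float64(6.4), np.float64(55.8), [251, 235, 14, 49]))]
t: 8.6
tcp_pos: [0.5587, 0.0912, 0.1575]
ee_rot: [2.642, 1.699, 0.003]
wrist_force: [-0.9, -1.2, -0.1]
width: 0.0171
t 8.6 z 0.1575 bearing 65.48 axis-in-tool cm [-0.13  0.01  0.85] level turn deg [ 0.07 -0.08] F [-0.9 -1.2 -0.1] Mo [ 0.07 -0.01  0.02] w 0.0171
[('skirt', (np.int32(230), np.float64(5.6), np.float64(58.1), [256, 175, 12, 27])), ('bar', (np.int32(403), np.float64(6.4), np.float64(57.3), [251, 235, 15, 50]))]
```

```bash
for i in 1; do python3 -m creep '[{"hand":16,"delta_pos":[0,0,0],"angular":[0,0,-2.5]},{"hand":20,"delta_pos":[0,0,0],"angular":[0,0,0]}]'; python3 st.py; python3 ht.py; done
```

```text
t: 8.85
tcp_pos: [0.5584, 0.0912, 0.1572]
ee_rot: [-2.606, -1.753, -0.002]
wrist_force: [0.7, 0.2, 1.3]
width: 0.0168
t 8.85 z 0.1572 bearing 67.85 axis-in-tool cm [-0.12  0.04  0.82] level turn deg [ 0.02 -0.06] F [0.7 0.2 1.3] Mo [ 0.03  0.02 -0.04] w 0.0168
[('skirt', (np.int32(231), np.float64(5.8), np.float64(60.8), [257, 175, 12, 27])), ('bar', (np.int32(407), np.float64(6.4), np.float64(60.1), [252, 235, 14, 50]))]
```

```bash
python3 -m creep '[{"hand":16,"delta_pos":[0,0,0],"angular":[0,0,-2.5]},{"hand":20,"delta_pos":[0,0,0],"angular":[0,0,0]}]'; python3 st.py; python3 ht.py
```

```text
t: 9.1
tcp_pos: [0.5584, 0.0911, 0.1571]
ee_rot: [-2.57, -1.806, -0.001]
wrist_force: [-0.0, -0.5, -1.0]
width: 0.0174
t 9.1 z 0.1571 bearing 70.21 axis-in-tool cm [-0.12  0.03  0.81] level turn deg [ 0.01 -0.05] F [-0.  -0.5 -1. ] Mo [-0.02 -0.01 -0.05] w 0.0174
[('skirt', (np.int32(231), np.float64(5.8), np.float64(63.2), [257, 175, 11, 27])), ('bar', (np.int32(409), np.float64(6.6), np.float64(62.7), [252, 235, 14, 50]))]
```

```bash
python3 -m creep '[{"hand":16,"delta_pos":[0,0,0],"angular":[0,0,-2.5]},{"hand":20,"delta_pos":[0,0,0],"angular":[0,0,0]}]'; python3 st.py; python3 ht.py
```

```text
t: 9.35
tcp_pos: [0.5583, 0.0911, 0.157]
ee_rot: [-2.532, -1.858, -0.001]
wrist_force: [0.3, 0.0, -0.7]
width: 0.017
t 9.35 z 0.157 bearing 72.55 axis-in-tool cm [-0.11  0.03  0.8 ] level turn deg [-0.01 -0.04] F [ 0.3  0.  -0.7] Mo [ 0.04  0.01 -0.04] w 0.017
[('skirt', (np.int32(229), np.float64(5.8), np.float64(65.5), [257, 175, 12, 27])), ('bar', (np.int32(407), np.float64(6.4), np.float64(65.0), [252, 235, 14, 50]))]
```

```bash
python3 - <<'E'
import cv2,glob
print(sorted(glob.glob("pics/l*"))[-1])
E
python3 st.py
```

```text
pics/l0935.png
t 9.4 z 0.157 bearing 72.52 axis-in-tool cm [-0.11  0.03  0.8 ] level turn deg [-0.   -0.04] F [ 0.7 -0.4 -0.9] Mo [-0.01  0.02 -0.02] w 0.0165
```

```bash
python3 -m creep '[{"hand":16,"delta_pos":[0,0,0],"angular":[0,0,-2.5]},{"hand":20,"delta_pos":[0,0,0],"angular":[0,0,0]}]'; python3 st.py; python3 ht.py
```

```text
t: 9.6
tcp_pos: [0.5583, 0.091, 0.1569]
ee_rot: [-2.494, -1.91, -0.001]
wrist_force: [-0.4, -0.9, -0.4]
width: 0.017
t 9.6 z 0.1569 bearing 74.89 axis-in-tool cm [-0.11  0.03  0.79] level turn deg [-0.02 -0.04] F [-0.4 -0.9 -0.4] Mo [-0.02  0.04 -0.03] w 0.017
[('skirt', (np.int32(229), np.float64(5.8), np.float64(68.1), [257, 175, 11, 27])), ('bar', (np.int32(409), np.float64(6.2), np.float64(67.5), [252, 235, 14, 50]))]
```

```bash
python3 -m creep '[{"hand":16,"delta_pos":[0,0,0],"angular":[0,0,-2.5]},{"hand":20,"delta_pos":[0,0,0],"angular":[0,0,0]}]'; python3 st.py; python3 ht.py
```

```text
t: 9.85
tcp_pos: [0.5582, 0.0911, 0.1568]
ee_rot: [-2.454, -1.96, -0.0]
wrist_force: [-0.1, -0.5, -0.0]
width: 0.0168
t 9.85 z 0.1568 bearing 77.24 axis-in-tool cm [-0.11  0.03  0.78] level turn deg [-0.03 -0.04] F [-0.1 -0.5 -0. ] Mo [-0.03 -0.02 -0.02] w 0.0168
[('skirt', (np.int32(227), np.float64(5.6), np.float64(70.5), [257, 174, 11, 28])), ('bar', (np.int32(404), np.float64(5.8), np.float64(69.9), [252, 235, 14, 49]))]
```

```bash
python3 -m creep '[{"hand":16,"delta_pos":[0,0,0],"angular":[0,0,-2.5]},{"hand":20,"delta_pos":[0,0,0],"angular":[0,0,0]}]'; python3 st.py; python3 ht.py
```

```text
t: 10.1
tcp_pos: [0.5582, 0.0911, 0.1567]
ee_rot: [-2.413, -2.01, 0.0]
wrist_force: [0.5, 0.4, -0.1]
width: 0.0167
t 10.1 z 0.1567 bearing 79.59 axis-in-tool cm [-0.11  0.04  0.77] level turn deg [-0.05 -0.04] F [ 0.5  0.4 -0.1] Mo [0.04 0.   0.  ] w 0.0167
[('skirt', (np.int32(216), np.float64(-0.4), np.float64(74.6), [256, 172, 10, 26])), ('bar', (np.int32(375), np.float64(0.0), np.float64(74.2), [252, 229, 12, 48]))]
```

The image height fell from 6.2 to 0.0 mm, so the pin has dropped. Checking the picture before releasing.

View pics/l1010.png

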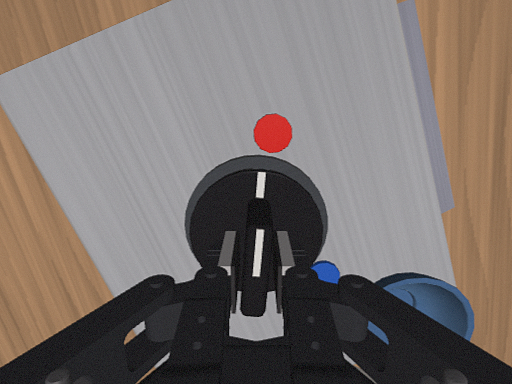

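```bash
python3 -m creep '[{"hand":40,"delta_pos":[0,0,0],"angular":[0,0,0]},{"hand":40,"delta_pos":[0,0,0],"angular":[0,0,0]}]'; python3 st.py; python3 ht.py
```

```text
t: 10.35
tcp_pos: [0.5584, 0.091, 0.1568]
ee_rot: [-2.416, -2.007, -0.001]
wrist_force: [0.2, 0.3, -0.1]
width: 0.034
t 10.35 z 0.1568 bearing 79.44 axis-in-tool cm [-0.11  0.01  0.78] level turn deg [-0.01 -0.04] F [ 0.2  0.3 -0.1] Mo [-0.03 -0.    0.03] w 0.034
[('skirt', (np.int32(214), np.float64(0.0), np.float64(74.7), [255, 172, 10, 26])), ('bar', (np.int32(374), np.float64(0.2), np.float64(74.3), [252, 229, 12, 48]))]
```

The picture shows the pointer tip at (262,173) just beside the red disc (272,133), the skirt down, and bowl and blue mark undisturbed. Fingers are open; straight up.

```bash
python3 -m creep '[{"hand":40,"delta_pos":[0,0,-2],"angular":[0,0,0]},{"hand":40,"delta_pos":[0,0,-4],"angular":[0,0,0]},{"hand":40,"delta_pos":[0,0,-4],"angular":[0,0,0]},{"hand":40,"delta_pos":[0,0,-3],"angular":[0,0,0]},{"hand":40,"delta_pos":[0,0,0],"angular":[0,0,0]}]'
python3 - <<'E'
from knob import *
import ht
f,o=grab("w9");print(o["tcp_pos"],ht.height(f,o))
for t in("scene","top"):
    s=env.grab_frame(t);cv2.imwrite(f"pics/{t}9.png",s["image"])
    a=cv2.imread(f"pics/a_{t}.png")
    for n in("bowl","warmer","press"):
        r=env.cut_out(s,n);
        if r:print(t,n,r[0]["conf"],r[0]["box"])
E
```

```text
t: 10.9
tcp_pos: [0.5574, 0.0908, 0.289]
ee_rot: [-2.416, -2.002, 0.006]
wrist_force: [-0.3, -0.7, -0.0]
width: 0.0342
[0.55738608 0.09075869 0.28900548] [('skirt', (np.int32(74), np.float64(-1.0), np.float64(74.7), [257, 139, 6, 15])), ('bar', (np.int32(111), np.float64(0.6), np.float64(74.3), [256, 164, 6, 25]))]
scene bowl 0.92 [223.6, 209.8, 26.3, 24.6]
scene warmer 0.57 [349.6, 176.0, 83.6, 77.1]
scene press 0.87 [114.4, 179.4, 71.2, 84.1]
top bowl 0.61 [280.0, 136.0, 8.2, 21.5]
top warmer 0.72 [69.5, 150.2, 90.0, 85.9]
top press 0.78 [333.9, 124.6, 63.7, 100.3]
```

View pics/w9.png

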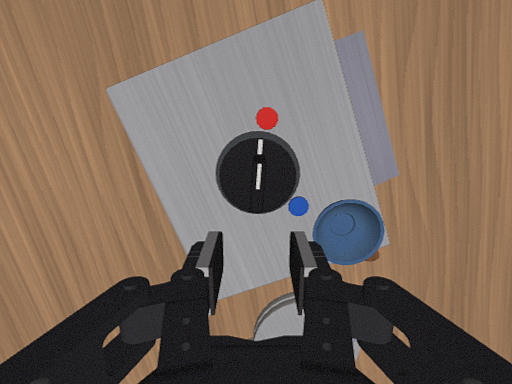

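View pics/scene9.png

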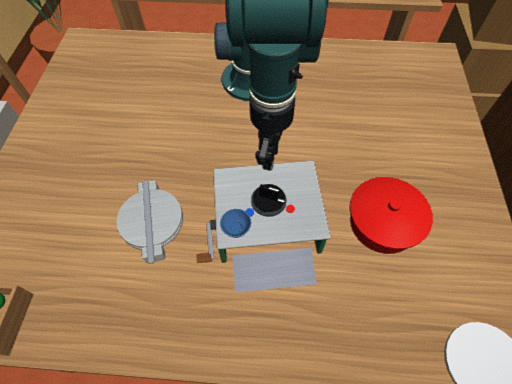

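The knob sits down with its pointer at the red mark (wrist view (261,140), disc (267,118)). In the scene view, bowl, warmer and press are in their starting places and the gripper is clear. Handing in.

```bash
python3 -c "
from rig import env
print(env.get_obs()['t'],env.get_obs()['wrist_force']);env.job_done()"
```

```text
11.35 [0.15424239 0.22884613 0.84963286]
the job is handed in; nothing more can be done
```

The roller is set to the red thickness and the job was handed in at 11.35 s. I pulled the knob up about 10 mm (about 10–11 N, below its stop) and turned it to just before the red mark. With the grip loosened, I then stepped it along the flat in 2.5° moves until the pin dropped in by itself.

**Seating:** the knob's height measured in the wrist camera fell from about 6.4 mm (flat) to 0 mm, and stayed within about 1 mm of fully down after release and after the gripper backed off. The pointer settled about 0.08–0.1 rad past the red mark, within the ±0.20 rad given. The wrist force was near zero at the end.

**Surroundings:** the bowl, warmer and press appear in their starting places in the last pictures, judged by eye. The last top picture showed the network only a sliver of the bowl, so for the bowl I relied on the scene and wrist pictures.

**Friction in the sweep:** early on, the loose jaws rubbed on the bar with about 6 N. I opened them a little more at each step so the knob could drop freely.

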